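# Load the pot feeder and hold its access cover shut

### The job

Load the feeder: push the two closed pots, standing on the bench, one at a time between the guide rails until they stand in single file, the first against the housing and the second against the first. Then turn the winged quarter-turn fastener on the housing's access cover until its slot is in line with the two index marks, and press the sprung cover fully down onto its frame. Finish while still holding the cover pressed down, so that I can put the screws in; never lift or tip the pots and leave the other things on the bench where they are.

Things in the scene. Friction and masses are not known exactly. Their poses are not given: they have to be found in the camera images.
- feeder: Grey feeder fixed to the bench, turned up to about 0.25 rad. Origin: bench level under the middle of its housing, which is 150 mm along its own x, 130 mm along its own y; the rim on top (frame of the access cover) is 50 mm high. A lane of guide rails runs from its -y wall along -y, centred on x = 0. The cover's index marks lie along its x axis.
- lane_mouth (a point): Middle of the lane's mouth at bench level (feeder y = -175 mm; axes as the feeder's). Two rails 14 mm high, 10 mm thick, on the bench; inner width 46 mm from the wall's rubber stop pad (feeder y = -66 mm) to y = -148 mm, then flaring to about 67 mm at the mouth. Pots fully home have their axes at feeder y = -85 and -125 mm.
- cover (a joint): Travel of the aluminium access cover (140 x 120 x 6 mm, level, on the housing), m: 0 = up on its springs, 0.010 = fully down on the frame. Moves straight down only. Springs push up with about 3 N at the top, 9 N at the bottom, so it rises when let go. Unless the fastener is aligned within about 0.2 rad, its cross pin stops the cover after 3 mm.
- cover_top (a point): Centre of the cover's top face, on the fastener's axis; 66 mm above the bench with the cover up, 56 mm when down. Two dark index marks, 22 mm long, lie on the face either side of the fastener along the feeder's x axis.
- fastener (a joint): Angle of the quarter-turn fastener, rad, counter-clockwise positive seen from above: 0 = wing and slot in line with the index marks. Starts at 1.0 to 1.45, so turn it clockwise; stops at -0.4 and 1.6. Light friction (0.03 N m), stays where it is left. Turns freely while the cover is up.
- wing (a point): Centre of the top of the fastener's wing, on its vertical axis; x runs along the wing. Dark steel wing 42 mm long, 12 mm thick, 30 mm high, black slot along its top, on a round flange 42 mm across and 4 mm thick. With the cover up, the wing's top is 100 mm and the flange's top 70 mm above the bench.
- pot_a: Closed aluminium pot with grey lid, loose, standing on the bench on the robot's right: 40 mm diameter, 55 mm high, 0.12 kg. Origin at the centre of its underside. Of the two, the one that starts nearer the robot.
- pot_b: Second pot, identical to pot_a. Starts farther from the robot.
- knob_violet: Bystander: moulded round knob, 44 mm across, 24 mm high; origin at the centre of its underside.
- green_clip: Bystander: printed spring clip, 32 x 45 x 40 mm; origin at the centre of its underside.
- snap_blank_a: Bystander: flat moulded snap-hook blank, 51 x 110 x 11 mm; origin at the centre of its underside.
- mould_small: Bystander: small mould block with a bored hole, 36 x 50 x 34 mm; origin at the centre of its underside.
There are look-alikes about, which are no part of the job. Leave any pink or red look-alike of the pot_a alone.

How it is judged:
By the outcome, as a careful person would: the job done as asked, in the order asked, and still so for the second after the job is handed in, while the arm keeps its last pose, push and grip.
It also fails if it takes over 64 s, if anything falls off the work surface, if the arm or the gripper's body presses on something with over 40 N, if the wrist force passes 120 N, or if a joint passes its speed limit or range.

### The arm

A 6-joint arm with a two-finger parallel gripper is mounted at the origin on a cart in front of the work surface, level with it; the furniture and walls round the work are solid. World frame = base frame: x ahead of the robot, y to its left, z up, the work surface at z = 0. Lengths are in m, angles in rad, forces in N, time in s.
With the tool pointing down it reaches from about 0.225 to 0.875 m from the base axis. Payload 3.4 kg.
Tool frame: the origin (TCP) lies at the very end of the fingers, on their centre line; the grasp point (between the pads) lies 19 mm behind it (manip.hold_point_z is the distance from the TCP to the grasp point, in m); z points along the fingers, x is the direction in which the jaws open and shut, and the axes are right-handed (so a half turn about z gives the same grasp; the last joint's range is limited). The gripper opens to 85 mm and grips with 20 to 120 N. Pads are 22 mm wide; open, the fingers measure 114 mm over their backs; the gripper's body (76 mm by 85 mm) begins 54 mm behind the grasp point. The pads swing forward as they close: fully open they stand 13 mm farther back than shut.
Start: joints at [1.169, 0.276, 1.505, -0, 1.361, -0.121], TCP at [0.159, 0.553, 0.231] pointing down, gripper open.
Joint ranges: [-2.89, 2.89], [-0.75, 2.08], [0.22, 2.7], [-1.18, 4.32], [0.11, 2.71], [-2.7, 2.7]. Speed limits (rad/s): [2.57, 2.57, 3.14, 3.14, 3.14, 3.14].

### API

Orientations are given as a unit quaternion [w, x, y, z].
In Python, from rig import telemetry, cams, manip, finder gives the robot as it stands. The module is installed in compiled form; this text tells all that it offers.
- The arm moves only by the tool carry_out, never from a script. Its argument "rows" is a list that holds one entry, the list of rows, each a list of 5 numbers: the gripper's target within -1 to 1 (fully open at 1, half-way at 0, shut at -1), then the shift along the world's x, y, z in cm, then the turn about the world's z in rad. A call has 1 to 12 rows; each row shifts and turns the commanded pose from where the row before left it; what a row does not reach is not made up. A row lasts 1/10 s, in which the tool goes at most 50 mm and 8.59 degrees, less where a joint would pass 70% of its speed; a pose out of reach is approached as far as the arm can. A call with a gripper value outside its range is refused whole. The fingers move at their own pace and stop on an object; "force" is the grip in N (left out, the last holds). Time passes only in rows, so rows that do not move let the fingers close. It gives the time, the measured TCP pose, the force and the opening at its end, in the units of the state.
- telemetry.get_state(): the state, without advancing time (a new reading comes with each control period).
- cams.get_image(name): name is "scene" or "side" or "wrist"; returns a dict with "image" (480x640x3 uint8, red, green, blue), "camera_matrix" (3x3 intrinsics, pixels), "eye" and "attitude" of the camera in the world. Camera axes: x right, y down, z forward; pixel columns grow to the right and rows downward; lengths in m; the calibration is good to about 2 mm. A picture is of the moment at which its call begins. There is no depth.
- manip.sign_off(): hands the job in, once; it reports no verdict.
Trained networks look in a picture, given as the dict that the camera call returned (one of the last four; its "shot" number tells which), for a name from the list of things; names that differ only in an ending like _2 or _b are one class to them, and where a whole thing is asked for, a point or a joint stands for the part that bears it (a point fixed in the world has none). Each returns a list of dicts, best first, with "confidence" (0 to 1); they miss things now and then, are a little off and sometimes report something else, mostly with a low value. They report only what shows in the picture. A call takes as long as a camera call. They do not tell look-alikes from the thing itself.
- finder.boxes_of(picture, thing): "xy" ([column, row] in pixels, amid what is visible of it).
The state is a dict: "clock": time; "qpos": joint angles; "qd": joint speeds; "effort": joint torques, N m; "position": TCP position; "ee_rot": TCP orientation; "contact_force": force on the tool from outside, world axes, zero at the start; "moment": the same for the moment, N m; "width": finger opening in m.
Only numpy, scipy, OpenCV 4.12 (cv2) and the standard library are available. Lean on these libraries where they do the work, as an engineer would, in place of code of your own. Each camera call takes 0.05 s, during which the arm holds its last target.

## Working session

There is one attempt and no reset: what is moved stays moved. The work goes in short steps, Python scripts to look and compute and a tool call to move; the robot and the scene stay as the last step left them, time stands still between calls to the robot, and variables do not carry over. Pictures are saved under pics/ and viewed, and the job is handed in when it is done.

Besides the shell and the picture viewer there is one more tool, called as name(argument=value, ...), one argument or row to a line, values as JSON. carry_out: Moves the arm, as the interface text tells. Its arguments: {"type":"object","properties":{"rows":{"type":"array","items":{"type":"array","items":{"type":"array","items":{"type":"number"}}}},"force":{"type":"number"}},"required":["rows"]}

```bash
mkdir -p pics; cat > h.py <<'E'
import numpy as np, cv2
from rig import telemetry, cams, manip, finder
from scipy.spatial.transform import Rotation as R
def rot(a):
    a=np.array(a,float)
    return a if a.shape==(3,3) else R.from_quat([a[1],a[2],a[3],a[0]]).as_matrix()
def ray(p,u,v):
    d=rot(p['attitude'])@np.linalg.inv(np.array(p['camera_matrix']))@np.array([u,v,1.]); return np.array(p['eye']),d
def at_z(p,u,v,z):
    e,d=ray(p,u,v); return e+d*(z-e[2])/d[2]
def proj(p,X):
    c=rot(p['attitude']).T@(np.array(X)-np.array(p['eye'])); q=np.array(p['camera_matrix'])@c; return q[:2]/q[2]
def save(p,n): cv2.imwrite('pics/'+n,cv2.cvtColor(p['image'],cv2.COLOR_RGB2BGR))
E
python3 - <<'E'
from h import *
import pickle
s=telemetry.get_state(); print({k:np.round(v,3) for k,v in s.items()})
P={}
for n in ['scene','side','wrist']:
    p=cams.get_image(n); P[n]=p; save(p,n+'0.png'); print(n,np.round(p['eye'],3),p['attitude'])
    for t in ['pot_a','wing','cover_top','feeder']:
        print(t,[(np.round(b['xy'],1),round(b['confidence'],2)) for b in finder.boxes_of(p,t)][:5])
pickle.dump(P,open('P0.pkl','wb'))
E
```

```text
{'clock': np.float64(0.0), 'qpos': array([ 1.169,  0.277,  1.506, -0.   ,  1.361, -0.121]), 'qd': array([-0.   ,  0.001, -0.001,  0.001, -0.001, -0.   ]), 'effort': array([ 1.0000e-03, -4.1678e+01, -2.4581e+01,  0.0000e+00,  1.1000e-02,
        0.0000e+00]), 'position': array([0.159, 0.552, 0.23 ]), 'ee_rot': array([ 0.   ,  0.799,  0.601, -0.001]), 'contact_force': array([-0.017, -0.453, -0.565]), 'moment': array([-0.012,  0.014,  0.023]), 'width': np.float64(0.085)}
scene [ 0.106 -1.101  0.881] [-0.42646849  0.87524641 -0.20286294  0.10447481]
pot_a [(array([351.1, 309.5]), 0.82), (array([264.9, 299.1]), 0.6), (array([254. , 324.2]), 0.57)]
wing [(array([274.1, 216.1]), 0.64), (array([372.8, 259.7]), 0.23)]
cover_top [(array([275.8, 219.3]), 0.83)]
feeder [(array([279.7, 233.4]), 0.68)]
side [ 0.464 -1.095  0.484] [-0.54143831  0.8377251  -0.06602689  0.02648902]
pot_a [(array([332.3, 301.9]), 0.95), (array([224.4, 304.3]), 0.84), (array([246.4, 287.8]), 0.81), (array([268.6, 307.8]), 0.8), (array([300.4, 243. ]), 0.37)]
wing [(array([296., 224.]), 0.51)]
cover_top [(array([299.5, 226.4]), 0.62)]
feeder [(array([299.2, 239.9]), 0.7)]
wrist [0.092 0.571 0.373] [0.11109448 0.79169979 0.5949357  0.08319234]
pot_a []
wing []
cover_top []
feeder []
```

View pics/scene0.png

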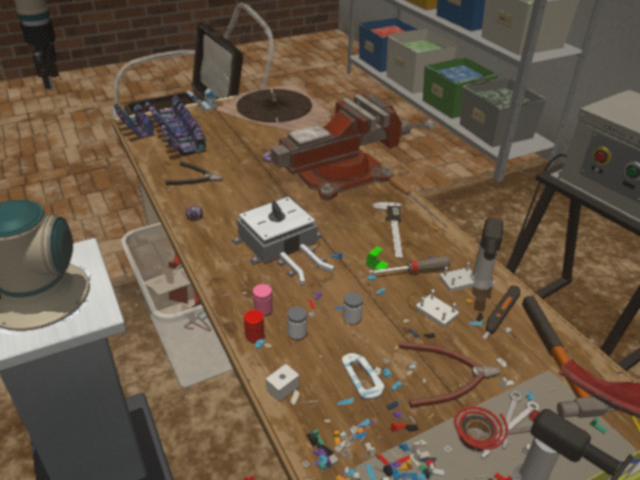

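View pics/side0.png

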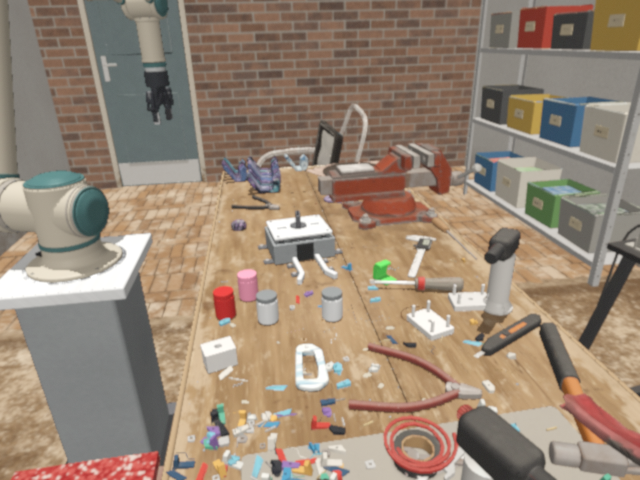

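```bash
python3 - <<'E'
import pickle,cv2
P=pickle.load(open('P0.pkl','rb'))
for n,(x0,x1,y0,y1) in {'scene':(190,430,180,360),'side':(190,430,180,360)}.items():
    c=P[n]['image'][y0:y1,x0:x1]; c=cv2.resize(c,(800,600),interpolation=cv2.INTER_CUBIC); cv2.imwrite(f'pics/{n}0c.png',c[:,:,::-1])
E
```

```text
(no output)
```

View pics/scene0c.png

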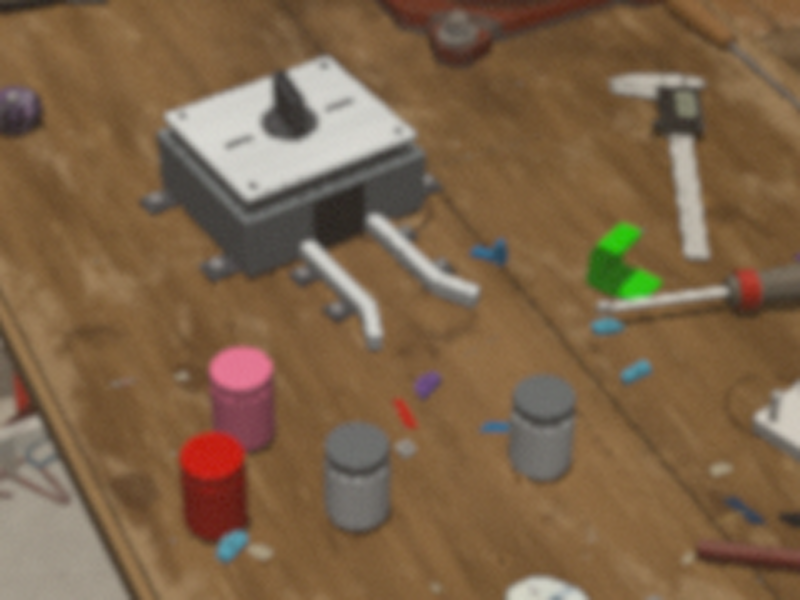

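View pics/side0c.png

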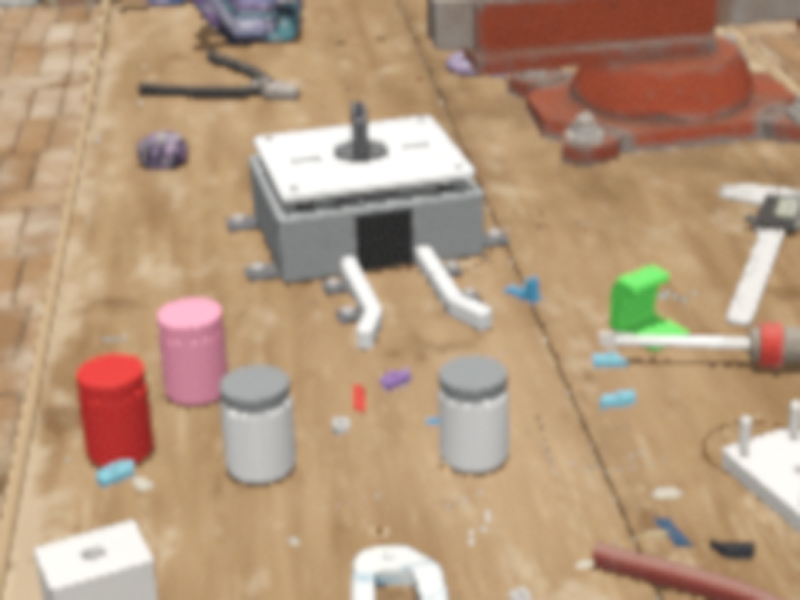

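The pots are grey-lidded, at scene (297,322) and (352,308). The pink (262,299) and red (254,325) ones are look-alikes. pot_a is the left grey one, nearer the robot at small x, and pot_b is the right one. The feeder is at about (279,230) with its lane coming towards the camera.

```bash
python3 - <<'E'
from h import *
import pickle
P=pickle.load(open('P0.pkl','rb'))
S=lambda x,y:(190+x*.3,180+y*.3)
def tri(a,b):
    A=[];B=[]
    for n,(x,y) in (('scene',a),('side',b)):
        e,d=ray(P[n],*S(x,y)); d/=np.linalg.norm(d); M=np.eye(3)-np.outer(d,d); A.append(M);B.append(M@e)
    return np.linalg.solve(sum(A),sum(B))
for nm,a,b,z in [('pa',(358,446),(256,387),.055),('pb',(544,397),(474,377),.055),('pink',(241,369),(192,315),.055),('red',(212,456),(113,374),.055),('flange',(290,121),(361,150),.07),
 ('cL',(166,118),(254,137),.066),('cT',(325,58),(434,119),.066),('cR',(415,130),(474,182),.066),('cB',(250,200),(292,208),.066),('mark1',(238,142),(305,159),.066),('mark2',(341,104),(415,145),.066),
 ('railLtip',(374,335),(366,335),.014),('railRtip',(472,295),(484,318),.014)]:
    print(nm,np.round(at_z(P['scene'],*S(*a),z),4)[:2],np.round(at_z(P['side'],*S(*b),z),4)[:2],np.round(tri(a,b),4))
E
```

```text
pa [ 0.4603 -0.3446] [ 0.459  -0.3537] [ 0.4604 -0.3421  0.0501]
pb [ 0.5809 -0.3558] [ 0.5789 -0.3652] [ 0.5823 -0.3519  0.0488]
pink [ 0.4238 -0.2519] [ 0.4238 -0.2605] [ 0.4243 -0.2483  0.05  ]
red [ 0.3791 -0.3146] [ 0.3798 -0.3242] [ 0.3796 -0.3106  0.0489]
flange [ 0.5505 -0.0404] [ 0.5478 -0.0501] [ 0.5501 -0.0384  0.0669]
cL [0.4739 0.0067] [0.4712 0.0037] [0.4722 0.0041 0.0668]
cT [0.6095 0.0286] [0.6108 0.0134] [0.6151 0.0422 0.0556]
cR [ 0.6288 -0.0839] [ 0.6205 -0.117 ] [ 0.6319 -0.0706  0.0506]
cB [ 0.4906 -0.1088] [ 0.492  -0.1367] [ 0.4956 -0.0909  0.0485]
mark1 [ 0.5092 -0.0429] [ 0.5065 -0.0493] [ 0.508  -0.0433  0.0649]
mark2 [ 0.5948 -0.0316] [ 0.5891 -0.0382] [ 0.5913 -0.0355  0.0669]
railLtip [ 0.5321 -0.2173] [ 0.5307 -0.2299] [ 0.5338 -0.2111  0.0057]
railRtip [ 0.6102 -0.2092] [ 0.6088 -0.2214] [ 0.6135 -0.2015  0.0048]
```

carry_out(
  rows=[
    [[1, 1.75, -4, 0.5, -0.1], [1, 1.75, -4, 0.5, -0.1], [1, 1.75, -4, 0.5, -0.1], [1, 1.75, -4, 0.5, -0.1], [1, 1.75, -4, 0.5, -0.1], [1, 1.75, -4, 0.5, -0.1], [1, 1.75, -4, 0.5, -0.1], [1, 1.75, -4, 0.5, -0.1], [1, 1.75, -4, 0.5, -0.1], [1, 1.75, -4, 0.5, -0.1], [1, 1.75, -4, 0.5, -0.1], [1, 1.75, -4, 0.5, -0.06]],
  ],
)

```text
clock: 1.95
position: [0.3697, 0.0708, 0.2919]
ee_rot: [-0.0, 0.998, 0.063, 0.001]
contact_force: [1.6, 0.0, 0.3]
width: 0.0856
```

carry_out(
  rows=[
    [[1, 1.75, -4, 0.5, 0], [1, 1.75, -4, 0.5, 0], [1, 1.75, -4, 0.5, 0], [1, 1.75, -4, 0.5, 0], [1, 1.75, -4, 0.5, 0], [1, 1.75, -4, 0.5, 0], [1, 1.75, -4, 0.5, 0], [1, 1.75, -4, 0, 0], [1, 0, 0, 0, 0], [1, 0, 0, 0, 0]],
  ],
)

```text
clock: 2.95
position: [0.5093, -0.248, 0.3255]
ee_rot: [-0.001, 0.998, 0.064, -0.001]
contact_force: [-0.1, 0.4, 0.4]
width: 0.0855
```

```bash
python3 - <<'E'
from h import *
import pickle
p=cams.get_image('wrist'); save(p,'w1.png'); pickle.dump(p,open('w1.pkl','wb'))
s=telemetry.get_state();print(s['position'],s['ee_rot'],s['qpos'],s['contact_force'])
print(p['eye'],rot(p['attitude']))
for t in ['pot_a','wing','cover_top','feeder']:
    print(t,[(np.round(b['xy'],1),round(b['confidence'],2)) for b in finder.boxes_of(p,t)][:5])
E
```

```text
[ 0.50895684 -0.24705265  0.32591076] [-7.26180409e-04  9.97900108e-01  6.47660112e-02 -4.58672294e-04] [-5.75286967e-01  2.25657374e-01  1.34448627e+00  6.16942129e-04
  1.57305221e+00 -7.04908868e-01] [-0.16314283 -0.64403079  0.39289821]
[ 0.50000333 -0.18011318  0.4671228 ] [[ 0.99190753  0.1225754   0.03308649]
 [ 0.12694999 -0.95390106 -0.2719494 ]
 [-0.00177307  0.27394898 -0.96174259]]
pot_a [(array([261.4, 269.6]), 0.93), (array([368.9, 293.6]), 0.9), (array([187.2, 235.3]), 0.59)]
wing []
cover_top [(array([391.8,  16.3]), 0.71)]
feeder [(array([393.1,  37.8]), 0.78)]
```

View pics/w1.png

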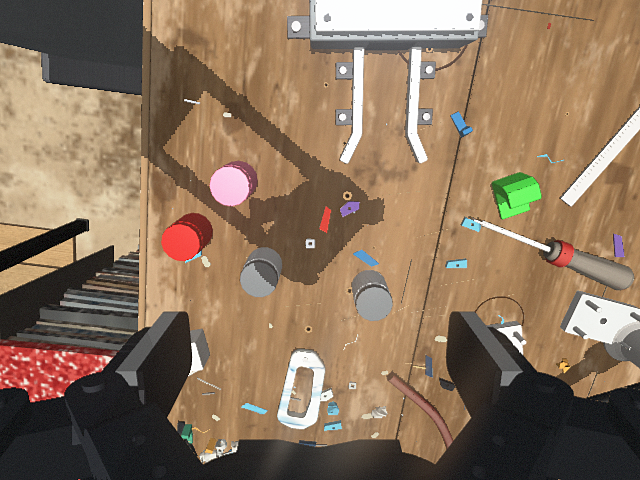

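The wrist view shows pot_a's lid near (259,279) and pot_b's near (373,302), with pink at (233,184) and red at (187,237) to leave alone. The lane rails are at about (353,100) and (418,100), leading up to the housing. I'll move back for a view of the cover.

carry_out(
  rows=[
    [[0.4, 0.3, 4, 0, 0], [0.4, 0.3, 4, 0, 0], [0.4, 0.3, 4, 0, 0], [0.4, 0.3, 3, 0, 0], [0.4, 0, 0, 0, 0], [0.4, 0, 0, 0, 0]],
  ],
)

```text
clock: 3.8
position: [0.521, -0.0965, 0.3269]
ee_rot: [0.001, 0.998, 0.066, 0.0]
contact_force: [0.2, -1.1, -0.7]
width: 0.0597
```

```bash
python3 - <<'E'
from h import *
import pickle
p=cams.get_image('wrist'); save(p,'w2.png'); pickle.dump(p,open('w2.pkl','wb'))
s=telemetry.get_state();print(s['position'],s['width'])
c=p['image'][40:340,200:600]; cv2.imwrite('pics/w2c.png',cv2.resize(c,(800,600),interpolation=cv2.INTER_CUBIC)[:,:,::-1])
q=pickle.load(open('w1.pkl','rb'))
c=q['image'][170:338,210:434]; cv2.imwrite('pics/w1c.png',cv2.resize(c,(800,600),interpolation=cv2.INTER_CUBIC)[:,:,::-1])
E
```

```text
[ 0.52111947 -0.09735429  0.32675562] 0.059581890961674065
```

View pics/w2c.png

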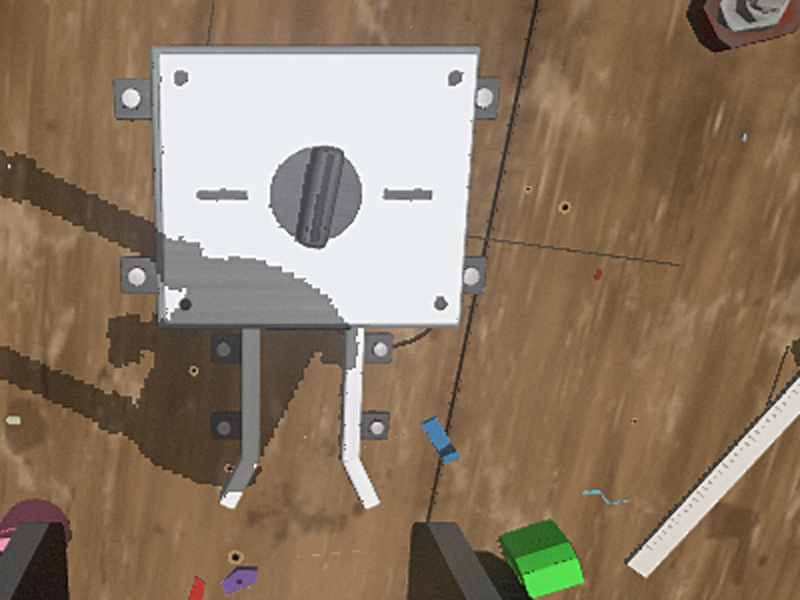

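View pics/w1c.png

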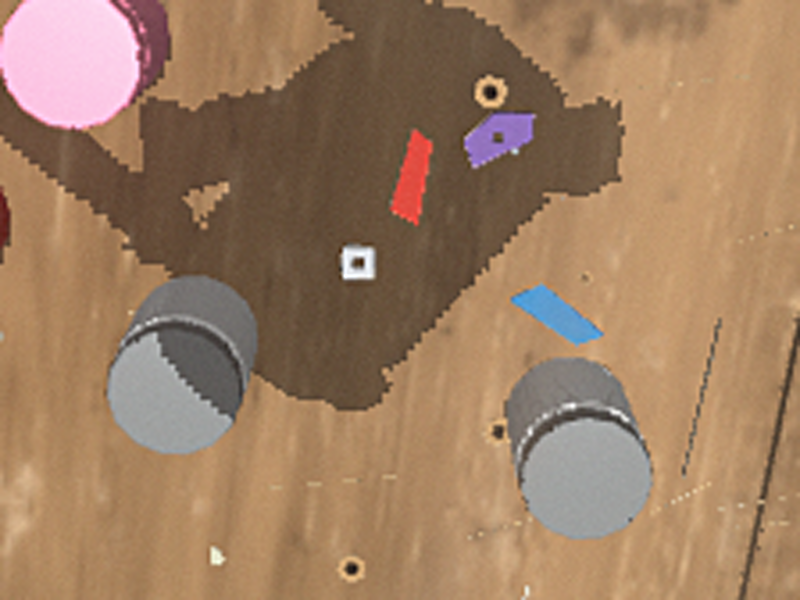

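```bash
python3 - <<'E'
from h import *
import pickle
w1=pickle.load(open('w1.pkl','rb'));w2=pickle.load(open('w2.pkl','rb'))
A=lambda x,y,z:at_z(w1,210+x*.28,170+y*.28,z)[:2]
B=lambda x,y,z:at_z(w2,200+x*.5,40+y*.5,z)[:2]
print('pa',A(174,388,.055),'pb',A(585,475,.055),'pink',A(70,58,.055))
print('red',at_z(w1,184,239,.055)[:2])
c=[B(160,52,.066),B(478,50,.066),B(459,325,.066),B(163,325,.066)];print(np.round(c,4),np.mean(c,0))
print('edges',np.linalg.norm(c[0]-c[1]),np.linalg.norm(c[2]-c[1]), np.linalg.norm(c[2]-c[3]),np.linalg.norm(c[0]-c[3]))
m=[B(197,195,.066),B(247,195,.066),B(384,195,.066),B(432,195,.066)];d=m[3]-m[0];th=np.arctan2(d[1],d[0]);print('marks',np.mean(m,0),th)
for u in [c[1]-c[0],c[2]-c[3]]: print(np.arctan2(u[1],u[0]))
print('flange',B(316,194,.07))
w=[B(327,150,.1),B(312,244,.1)];d=w[0]-w[1];print('wing',np.mean(w,0),np.linalg.norm(d),np.arctan2(d[1],d[0]))
r=[B(260,335,.014),B(260,455,.014),B(240,505,.014),B(346,335,.014),B(344,458,.014),B(368,500,.014)];print(np.round(r,4))
for t in (th,):
  o=np.mean(c,0)
  Rm=np.array([[np.cos(t),np.sin(t)],[-np.sin(t),np.cos(t)]])
  print('rails in feeder',np.round([(Rm@(x-o)) for x in r],4), 'mouth',o+Rm.T@[0,-.175],'home',o+Rm.T@[0,-.085],o+Rm.T@[0,-.125])
E
```

```text
pa [ 0.45873713 -0.34319892] pb [ 0.57905764 -0.35475479] pink [ 0.4226834  -0.25283697]
red [ 0.38159791 -0.31094529]
[[ 0.4724  0.0096]
 [ 0.609   0.0285]
 [ 0.6251 -0.0913]
 [ 0.4866 -0.1096]] [ 0.54829505 -0.0406939 ]
edges 0.1378302049507994 0.12086764477891729 0.13972564653190395 0.12005929264640666
marks [ 0.54845986 -0.0411904 ] 0.1313548569604613
0.13725108577979075
0.13131749428128936
flange [ 0.54846423 -0.04057234]
wing [ 0.54728059 -0.04093294] 0.038342411136488945 1.5654549548255279
[[ 0.5355 -0.1187]
 [ 0.5449 -0.186 ]
 [ 0.5378 -0.2172]
 [ 0.5811 -0.1127]
 [ 0.5915 -0.1816]
 [ 0.6091 -0.2047]]
rails in feeder [[-0.0229 -0.0757]
 [-0.0224 -0.1436]
 [-0.0335 -0.1736]
 [ 0.0231 -0.0757]
 [ 0.0244 -0.1454]
 [ 0.0388 -0.1705]] mouth [ 0.5712161  -0.21418633] home [ 0.55942813 -0.12496165] [ 0.56466723 -0.16461706]
```

carry_out(
  rows=[
    [[0.4, -0.89, -3.51, -2.5, 0], [0.4, -0.89, -3.51, -2.5, 0], [0.4, -0.89, -3.51, -2.5, 0], [0.4, -0.89, -3.51, -2.5, 0], [0.4, -0.89, -3.51, -2.5, 0], [0.4, -0.89, -3.51, -2.5, 0], [0.4, -0.89, -3.51, -2.5, 0], [0.4, 0, 0, -2.5, 0], [0.4, 0, 0, -2.5, 0], [0.4, 0, 0, -1.7, 0], [0.4, 0, 0, 0, 0], [0.4, 0, 0, 0, 0]],
  ],
)

```text
clock: 5.05
position: [0.4587, -0.3442, 0.0845]
ee_rot: [0.0, 0.998, 0.064, -0.0]
contact_force: [0.6, -1.2, -0.0]
width: 0.0599
```

```bash
python3 - <<'E'
from h import *
p=cams.get_image('wrist'); save(p,'w3.png')
s=telemetry.get_state();print(s['position'],s['width'],s['ee_rot'],s['contact_force'])
E
```

```text
[ 0.45929816 -0.34436079  0.08520303] 0.059861783117682574 [7.03405339e-04 9.97914597e-01 6.45420346e-02 5.37641753e-04] [ 0.12479383  1.45134237 -0.29088249]
```

View pics/w3.png

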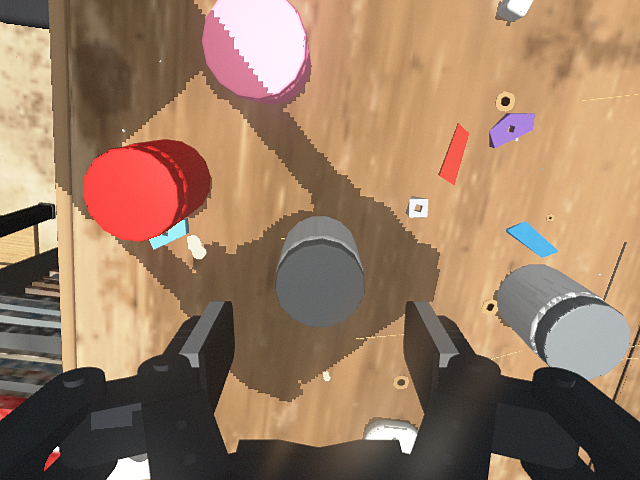

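The pot is centred between the fingers (pot at column 320, fingers at 219 and 420), and pink and red are clear of both. Now I descend and grip gently without lifting.

carry_out(
  rows=[
    [[0.4, 0, 0.05, -2, 0], [0.4, 0, 0.05, -2, 0], [0.4, 0, 0, -1.5, 0], [0.4, 0, 0, -0.6, 0], [0.4, 0, 0, 0, 0], [-0.3, 0, 0, 0, 0], [-0.3, 0, 0, 0, 0], [-0.3, 0, 0, 0, 0], [-0.3, 0, 0, 0, 0], [-0.3, 0, 0, 0, 0]],
  ],
  force=20,
)

```text
clock: 6.1
position: [0.4599, -0.343, 0.0246]
ee_rot: [0.001, 0.998, 0.065, 0.001]
contact_force: [0.4, 0.5, 6.2]
width: 0.0389
```

carry_out(
  rows=[
    [[-0.3, 1.17, 0.91, 0, 0], [-0.3, 1.17, 0.91, 0, 0], [-0.3, 1.17, 0.91, 0, 0], [-0.3, 1.17, 0.91, 0, 0], [-0.3, 1.17, 0.91, 0, 0], [-0.3, 1.17, 0.91, 0, 0], [-0.3, 1.17, 0.91, 0, 0], [-0.3, 1.17, 0.91, 0, 0], [-0.3, 1.17, 0.91, 0, 0], [-0.3, 1.17, 0.91, 0, 0], [-0.3, 0, 0, 0, 0], [-0.3, 0, 0, 0, 0]],
  ],
)

```text
clock: 7.3
position: [0.5782, -0.2508, 0.0247]
ee_rot: [0.0, 0.998, 0.065, 0.002]
contact_force: [2.1, 2.6, 4.9]
width: 0.039
```

```bash
python3 - <<'E'
from h import *
p=cams.get_image('wrist'); save(p,'w4.png')
p=cams.get_image('side'); cv2.imwrite('pics/s4.png',cv2.resize(p['image'][180:360,190:430],(800,600),interpolation=cv2.INTER_CUBIC)[:,:,::-1])
s=telemetry.get_state();print(s['position'],s['width'],s['ee_rot'],s['contact_force'])
E
```

```text
[ 0.57814889 -0.25093172  0.02470787] 0.03893163922267117 [3.13342320e-04 9.97897724e-01 6.47680981e-02 2.26427996e-03] [2.59639104 2.94400751 5.21925922]
```

View pics/w4.png

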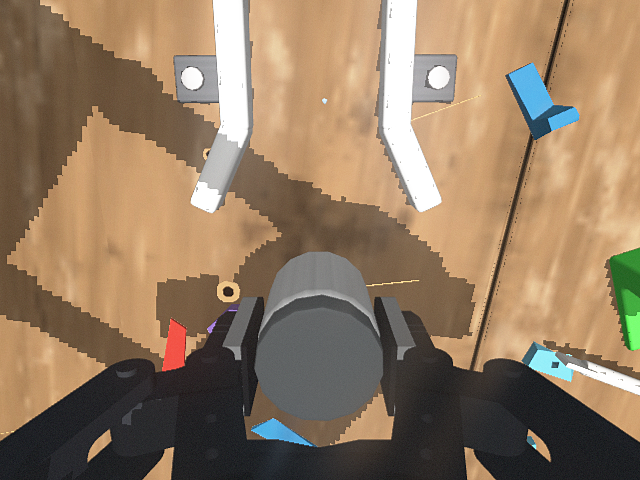

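View pics/s4.png

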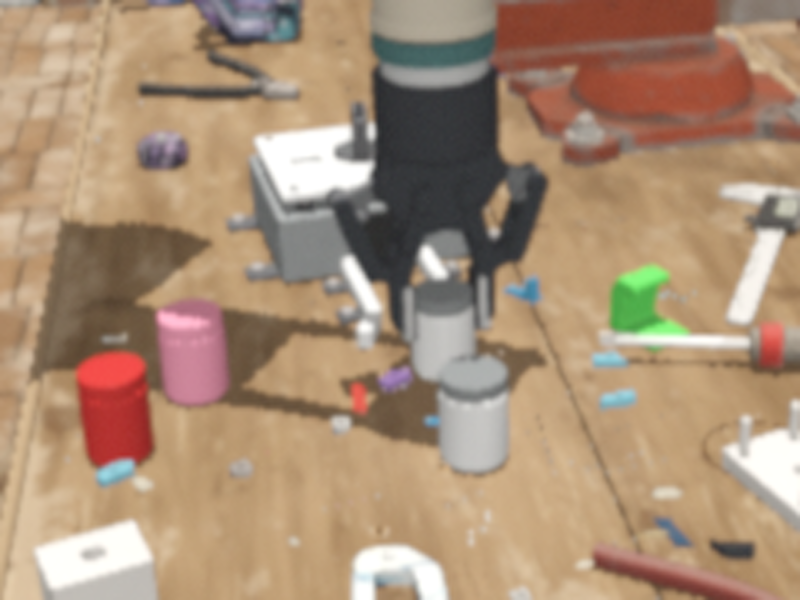

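carry_out(
  rows=[
    [[-0.3, -0.25, 1.1, 0, 0], [-0.3, -0.2, 1.1, 0, 0], [-0.3, -0.16, 1.1, 0, 0], [-0.3, -0.15, 1.1, 0, 0], [-0.3, -0.15, 1.1, 0, 0], [-0.3, -0.15, 1.1, 0, 0], [-0.3, -0.15, 1.1, 0, 0], [-0.3, -0.15, 1.1, 0, 0], [-0.3, -0.15, 1.1, 0, 0], [-0.3, -0.15, 1.1, 0, 0], [-0.3, 0, 0, 0, 0], [-0.3, 0, 0, 0, 0]],
  ],
)

```text
clock: 8.6
position: [0.5602, -0.1408, 0.0244]
ee_rot: [0.0, 0.998, 0.065, 0.001]
contact_force: [1.2, 0.5, 6.6]
width: 0.039
```

```bash
python3 - <<'E'
from h import *
p=cams.get_image('wrist'); save(p,'w5.png')
s=telemetry.get_state();print(s['position'],s['width'],s['ee_rot'],s['contact_force'])
E
```

```text
[ 0.56019687 -0.14086926  0.02437788] 0.03858705300636994 [3.25357406e-04 9.97881234e-01 6.50505098e-02 1.16980857e-03] [0.53530378 0.17721107 6.15493491]
```

View pics/w5.png

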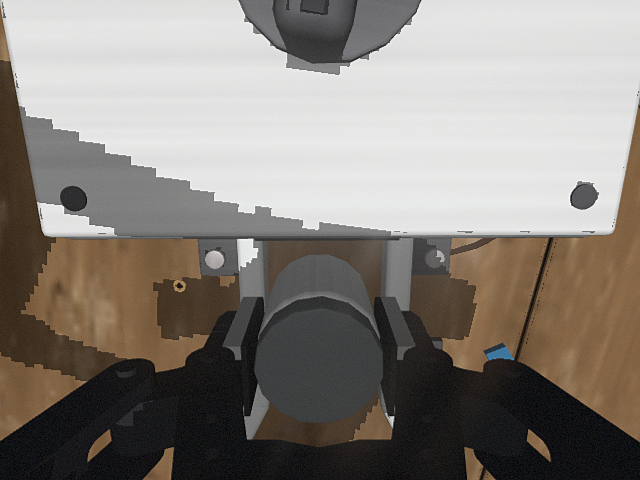

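carry_out(
  rows=[
    [[-0.3, 0.1, 0.4, 0, 0], [-0.3, 0, 0.4, 0, 0], [-0.3, -0.05, 0.4, 0, 0], [-0.3, -0.05, 0.2, 0, 0], [-0.3, 0, 0, 0, 0]],
  ],
)

```text
clock: 9.15
position: [0.5607, -0.1279, 0.0246]
ee_rot: [0.001, 0.998, 0.065, 0.002]
contact_force: [0.7, -2.0, 5.9]
width: 0.0388
```

carry_out(
  rows=[
    [[-0.3, 0, 0.15, 0, 0], [-0.3, 0, 0.15, 0, 0], [-0.3, 0, 0, 0, 0], [-0.3, 0, 0, 0, 0]],
  ],
)

```text
clock: 9.55
position: [0.5606, -0.1253, 0.0246]
ee_rot: [0.002, 0.998, 0.065, 0.002]
contact_force: [1.4, -3.6, 6.6]
width: 0.039
```

carry_out(
  rows=[
    [[-0.3, 0, 0.15, 0, 0], [-0.3, 0, 0.1, 0, 0], [-0.3, 0, 0, 0, 0], [-0.3, 0, 0, 0, 0]],
  ],
)

```text
clock: 9.95
position: [0.5605, -0.1229, 0.0246]
ee_rot: [0.002, 0.998, 0.065, 0.001]
contact_force: [1.1, -2.9, 6.9]
width: 0.0384
```

```bash
python3 - <<'E'
from h import *
p=cams.get_image('wrist'); save(p,'w6.png')
p=cams.get_image('side'); cv2.imwrite('pics/s6.png',cv2.resize(p['image'][180:360,190:430],(800,600),interpolation=cv2.INTER_CUBIC)[:,:,::-1])
s=telemetry.get_state();print(s['position'],s['width'],s['ee_rot'],s['contact_force'])
E
```

```text
[ 0.56056923 -0.12297697  0.02462855] 0.039076746945361784 [0.00160451 0.99785509 0.0654249  0.00149243] [ 0.76944992 -3.66519638  7.39415468]
```

View pics/w6.png

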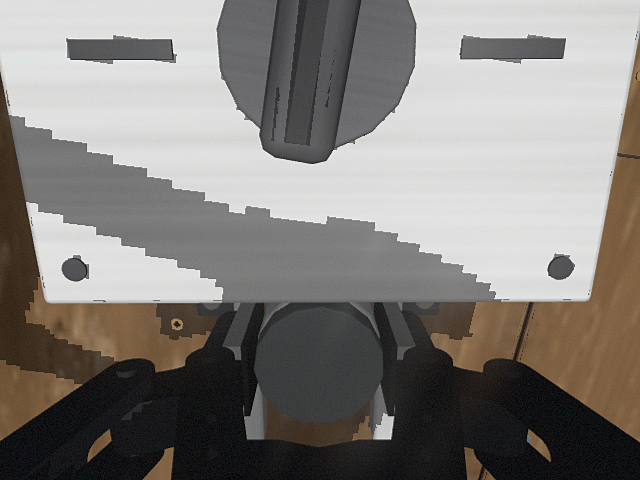

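carry_out(
  rows=[
    [[-0.3, 0, 0.15, 0, 0], [-0.3, 0, 0.1, 0, 0], [-0.3, 0, 0, 0, 0]],
  ],
)

```text
clock: 10.35
position: [0.5606, -0.1223, 0.0246]
ee_rot: [0.003, 0.998, 0.066, 0.001]
contact_force: [0.1, -9.8, 5.7]
width: 0.0391
```

carry_out(
  rows=[
    [[-0.3, 0, 0.15, 0, 0], [-0.3, 0, 0.1, 0, 0], [-0.3, 0, 0, 0, 0]],
  ],
)

```text
clock: 10.65
position: [0.5606, -0.1221, 0.0246]
ee_rot: [0.005, 0.998, 0.067, 0.001]
contact_force: [-1.0, -15.2, 4.1]
width: 0.0392
```

```bash
python3 - <<'E'
from h import *
p=cams.get_image('wrist'); save(p,'w7.png')
s=telemetry.get_state();print(s['position'],s['width'],s['ee_rot'],s['contact_force'])
E
```

```text
[ 0.56065726 -0.12214786  0.024636  ] 0.03884064432941851 [0.00516389 0.99774355 0.06692857 0.00130526] [ -0.46487483 -16.28234378   4.17719036]
```

View pics/w7.png

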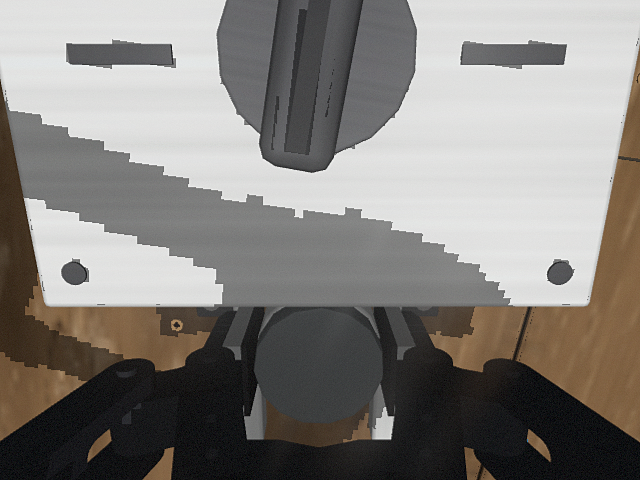

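carry_out(
  rows=[
    [[-0.3, 0, -0.3, 0, 0], [0.4, 0, 0, 0, 0], [0.4, 0, 0, 0, 0], [0.4, 0, 0, 0, 0], [0.4, 0, 0, 0, 0]],
  ],
)

```text
clock: 11.2
position: [0.5588, -0.119, 0.0229]
ee_rot: [-0.0, 0.998, 0.065, -0.001]
contact_force: [0.8, 0.2, -0.3]
width: 0.06
```

carry_out(
  rows=[
    [[0.4, 0, 0, 2, 0], [0.4, 0, 0, 2, 0], [0.4, 0, 0, 4, 0], [0.4, 0, -2, 4, 0], [0.4, 0, -4, 2, 0], [0.4, 0.2, -4, 0, 0], [0.4, 0.2, -4, 0, 0], [0.4, 0.2, -4, 0, 0], [0.4, 0.2, -3, 0, 0], [0.4, 0, 0, 0, 0], [0.4, 0, 0, 0, 0]],
  ],
)

```text
clock: 12.3
position: [0.567, -0.3295, 0.1625]
ee_rot: [-0.001, 0.998, 0.064, -0.001]
contact_force: [-0.1, -0.0, 0.1]
width: 0.0596
```

```bash
python3 - <<'E'
from h import *
import pickle
p=cams.get_image('wrist'); save(p,'w8.png'); pickle.dump(p,open('w8.pkl','wb'))
s=telemetry.get_state();print(s['position'],s['width'],s['ee_rot'],s['contact_force'])
E
```

```text
[ 0.56707073 -0.32868141  0.16271801] 0.05973949324110368 [-9.45692561e-04  9.97889414e-01  6.49275885e-02 -4.80601952e-04] [-0.65113748  0.70910882 -0.02373263]
```

View pics/w8.png

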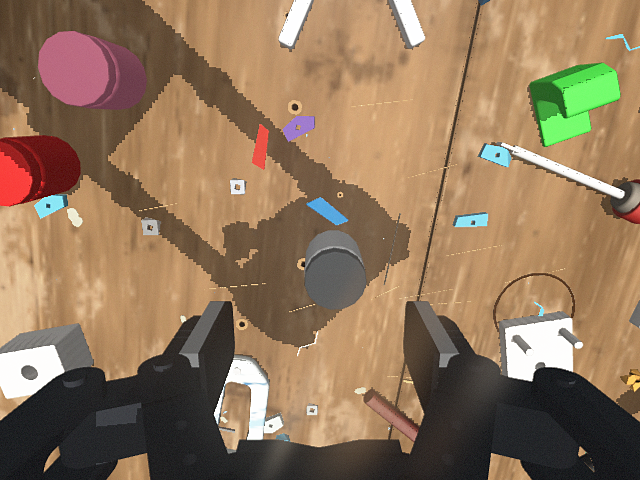

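```bash
python3 - <<'E'
from h import *
import pickle
p=pickle.load(open('w8.pkl','rb'))
print(at_z(p,335.5,277.5,.055), at_z(p,247,357,.011))
E
```

```text
[ 0.57956019 -0.353426    0.055     ] [ 0.52533277 -0.44227933  0.011     ]
```

carry_out(
  rows=[
    [[0.4, 0.62, -1.25, -3, 0], [0.4, 0.62, -1.25, -3, 0], [0.4, 0, 0, -2, 0], [0.4, 0, 0, -2, 0], [0.4, 0, 0, -2, 0], [0.4, 0, 0, -1.8, 0], [0.4, 0, 0, 0, 0], [-0.3, 0, 0, 0, 0], [-0.3, 0, 0, 0, 0], [-0.3, 0, 0, 0, 0], [-0.3, 0, 0, 0, 0], [-0.3, 0, 0, 0, 0]],
  ],
  force=20,
)

```text
clock: 13.55
position: [0.5804, -0.3548, 0.0264]
ee_rot: [0.0, 0.998, 0.065, 0.001]
contact_force: [0.0, 1.5, 3.5]
width: 0.039
```

```bash
python3 - <<'E'
from h import *
p=cams.get_image('wrist'); save(p,'w9.png')
s=telemetry.get_state();print(s['position'],s['width'],s['ee_rot'],s['contact_force'])
E
```

```text
[ 0.58042708 -0.3548818   0.02644002] 0.039192847050236394 [3.77877207e-04 9.97894705e-01 6.48487051e-02 8.12979779e-04] [0.08313663 2.27049885 5.30458609]
```

View pics/w9.png

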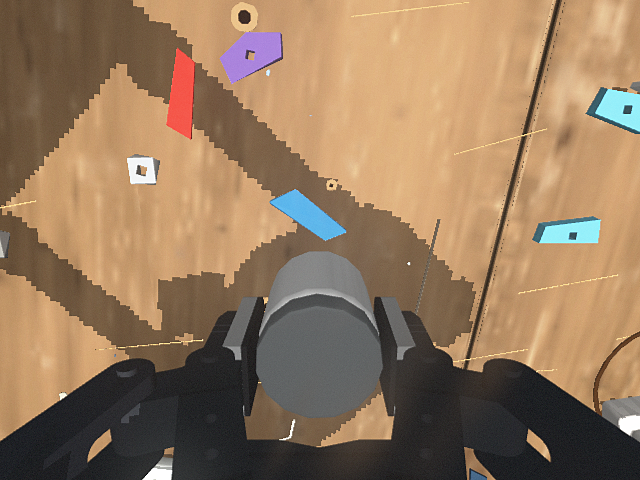

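```bash
python3 - <<'E'
from h import *
import pickle
p=pickle.load(open('w8.pkl','rb'))
for n,u,v in [('drv',500,146),('cy',480,155),('cy2',455,220),('blueR',348,220),('blueT',318,198),('blueL',308,203),('purpleR',314,120),('purpB',290,140),('clip',530,90),('mouthL',290,45),('mouthR',415,45)]: print(n,np.round(at_z(p,u,v,.005),3))
E
```

```text
drv [ 0.681 -0.264  0.005]
cy [ 0.669 -0.271  0.005]
cy2 [ 0.662 -0.318  0.005]
blueR [ 0.587 -0.328  0.005]
blueT [ 0.564 -0.315  0.005]
blueL [ 0.557 -0.319  0.005]
purpleR [ 0.554 -0.263  0.005]
purpB [ 0.54  -0.278  0.005]
clip [ 0.692 -0.226  0.005]
mouthL [ 0.533 -0.219  0.005]
mouthR [ 0.612 -0.209  0.005]
```

carry_out(
  rows=[
    [[-0.3, 1.1, 0, 0, 0], [-0.3, 1.1, 0, 0, 0], [-0.3, 1.0, 0, 0, 0], [-0.3, 0, 1.3, 0, 0], [-0.3, 0, 1.3, 0, 0], [-0.3, 0, 1.3, 0, 0], [-0.3, 0, 1.3, 0, 0], [-0.3, 0, 1.3, 0, 0], [-0.3, -0.9, 1.0, 0, 0], [-0.3, -0.9, 1.0, 0, 0], [-0.3, -0.9, 1.0, 0, 0], [-0.3, -0.8, 1.0, 0, 0]],
  ],
)

```text
clock: 14.8
position: [0.5782, -0.2497, 0.0265]
ee_rot: [0.001, 0.998, 0.065, 0.002]
contact_force: [1.9, -2.1, 5.0]
width: 0.0383
```

carry_out(
  rows=[
    [[-0.3, 0, 0, 0, 0], [-0.3, 0, 0, 0, 0]],
  ],
)

```text
clock: 15.0
position: [0.5766, -0.2483, 0.0261]
ee_rot: [-0.0, 0.998, 0.065, 0.0]
contact_force: [-0.8, -0.1, 6.9]
width: 0.0388
```

```bash
python3 - <<'E'
from h import *
p=cams.get_image('wrist'); save(p,'w10.png')
p=cams.get_image('side'); cv2.imwrite('pics/s10.png',cv2.resize(p['image'][180:360,190:430],(800,600),interpolation=cv2.INTER_CUBIC)[:,:,::-1])
s=telemetry.get_state();print(s['position'],s['width'],s['ee_rot'],s['contact_force'])
d=s['position'][:2]-np.array([.5484,-.0408]);c,q=np.cos(.132),np.sin(.132);print('feeder',c*d[0]+q*d[1],-q*d[0]+c*d[1])
E
```

```text
[ 0.57658252 -0.24841814  0.02608221] 0.0391104815833146 [-4.38085944e-04  9.97883092e-01  6.50318299e-02  6.70474327e-05] [ 0.2423991  -0.35662301  6.67841288]
feeder 0.0006112743394867046 -0.20952129025761682
```

View pics/w10.png

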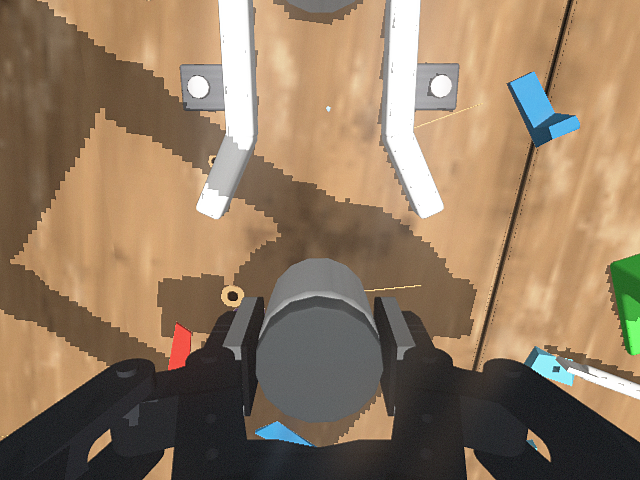

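View pics/s10.png

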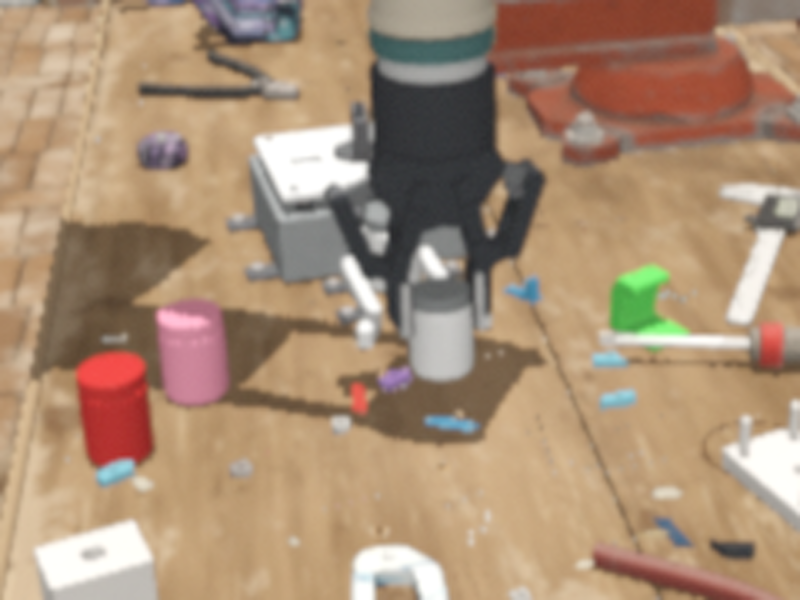

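carry_out(
  rows=[
    [[-0.3, -0.13, 0.98, 0, 0], [-0.3, -0.13, 0.98, 0, 0], [-0.3, -0.13, 0.98, 0, 0], [-0.3, -0.13, 0.98, 0, 0], [-0.3, -0.13, 0.98, 0, 0], [-0.3, -0.13, 0.98, 0, 0], [-0.3, -0.13, 0.98, 0, 0], [-0.3, -0.13, 0.98, 0, 0], [-0.3, 0, 0, 0, 0], [-0.3, 0, 0, 0, 0]],
  ],
)

```text
clock: 16.1
position: [0.5673, -0.1698, 0.0263]
ee_rot: [-0.0, 0.998, 0.065, 0.001]
contact_force: [1.2, 0.1, 6.7]
width: 0.0386
```

carry_out(
  rows=[
    [[-0.3, 0, 0.2, 0, 0], [-0.3, 0, 0.2, 0, 0], [-0.3, 0, 0.2, 0, 0], [-0.3, 0, 0, 0, 0], [-0.3, 0, 0, 0, 0]],
  ],
)

```text
clock: 16.6
position: [0.5672, -0.1655, 0.0265]
ee_rot: [0.001, 0.998, 0.065, 0.001]
contact_force: [-0.3, -3.8, 8.3]
width: 0.0389
```

carry_out(
  rows=[
    [[-0.3, 0, 0.15, 0, 0], [-0.3, 0, 0.15, 0, 0], [-0.3, 0, 0, 0, 0], [-0.3, 0, 0, 0, 0]],
  ],
)

```text
clock: 17.0
position: [0.5671, -0.1622, 0.0265]
ee_rot: [0.001, 0.998, 0.065, 0.001]
contact_force: [1.1, -1.7, 8.3]
width: 0.039
```

carry_out(
  rows=[
    [[-0.3, 0, 0.15, 0, 0], [-0.3, 0, 0.15, 0, 0], [-0.3, 0, 0, 0, 0], [-0.3, 0, 0, 0, 0]],
  ],
)

```text
clock: 17.4
position: [0.5673, -0.1603, 0.0265]
ee_rot: [0.002, 0.998, 0.065, 0.001]
contact_force: [-0.4, -4.0, 7.1]
width: 0.039
```

carry_out(
  rows=[
    [[-0.3, 0, 0.15, 0, 0], [-0.3, 0, 0.15, 0, 0], [-0.3, 0, 0, 0, 0], [-0.3, 0, 0, 0, 0]],
  ],
)

```text
clock: 17.8
position: [0.568, -0.1591, 0.0262]
ee_rot: [0.003, 0.998, 0.066, 0.002]
contact_force: [0.9, -9.8, 2.5]
width: 0.0387
```

```bash
python3 - <<'E'
from h import *
p=cams.get_image('wrist'); save(p,'w11.png')
s=telemetry.get_state();print(s['position'],s['width'],s['ee_rot'],s['contact_force'])
E
```

```text
[ 0.56799818 -0.15906727  0.02624878] 0.03864657845850683 [0.00303509 0.9978259  0.06581072 0.00179308] [  1.17752564 -10.19310719   2.70849382]
```

View pics/w11.png

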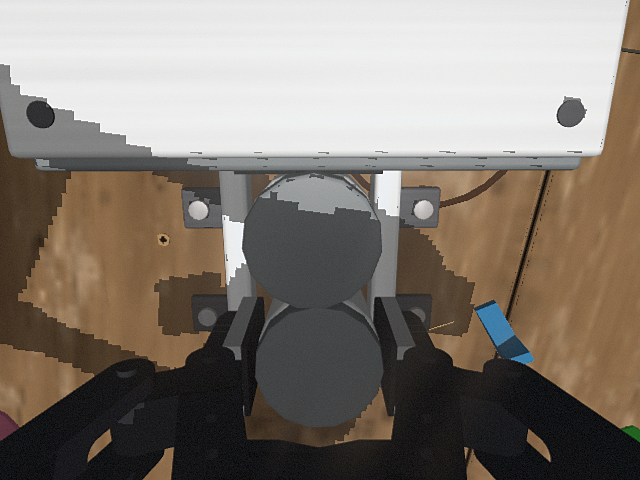

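carry_out(
  rows=[
    [[-0.3, -0.15, 0, 0, 0], [-0.3, -0.15, 0, 0, 0], [-0.3, 0, -0.2, 0, 0], [-0.3, 0, 0, 0, 0], [0.4, 0, 0, 0, 0], [0.4, 0, 0, 0, 0], [0.4, 0, 0, 0, 0], [0.4, 0, 0, 0, 0], [0.4, 0, 0, 2, 0], [0.4, 0, 0, 2, 0], [0.4, 0, 0, 2, 0], [0.4, 0, 0, 2, 0]],
  ],
)

```text
clock: 19.05
position: [0.563, -0.1578, 0.1058]
ee_rot: [-0.0, 0.998, 0.065, -0.0]
contact_force: [0.2, -0.0, 0.1]
width: 0.0596
```

carry_out(
  rows=[
    [[0.4, 0, 0, 4, 0], [0.4, 0, 0, 4, 0], [0.4, 0, 0, 4, 0], [0.4, 0, 0, 0, 0], [0.4, 0, 0, 0, 0]],
  ],
)

```text
clock: 19.55
position: [0.5635, -0.1581, 0.226]
ee_rot: [0.0, 0.998, 0.065, 0.001]
contact_force: [-0.5, 0.1, -0.2]
width: 0.0597
```

```bash
python3 - <<'E'
from h import *
import pickle
p=cams.get_image('wrist'); save(p,'w12.png'); pickle.dump(p,open('w12.pkl','wb'))
s=telemetry.get_state();print(s['position'],s['width'],s['ee_rot'],s['contact_force'])
E
```

```text
[ 0.56269271 -0.15779614  0.22453748] 0.060104548936695076 [-4.40790606e-04  9.97884195e-01  6.50110972e-02 -7.04026748e-04] [-0.42772315  0.24285829 -1.10653854]
```

View pics/w12.png

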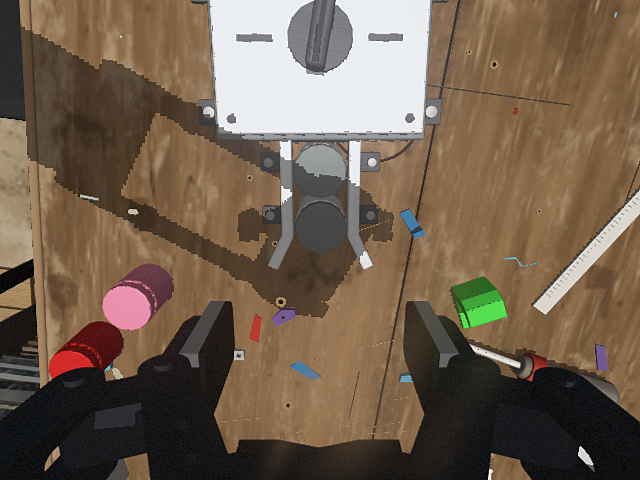

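```bash
python3 - <<'E'
from h import *
import pickle
p=pickle.load(open('w12.pkl','rb'))
cv2.imwrite('pics/w12c.png',cv2.resize(p['image'][110:290,200:440],(800,600),interpolation=cv2.INTER_CUBIC)[:,:,::-1])
cv2.imwrite('pics/w12d.png',cv2.resize(p['image'][0:135,200:440],(800,450),interpolation=cv2.INTER_CUBIC)[:,:,::-1])
E
```

```text
(no output)
```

View pics/w12c.png

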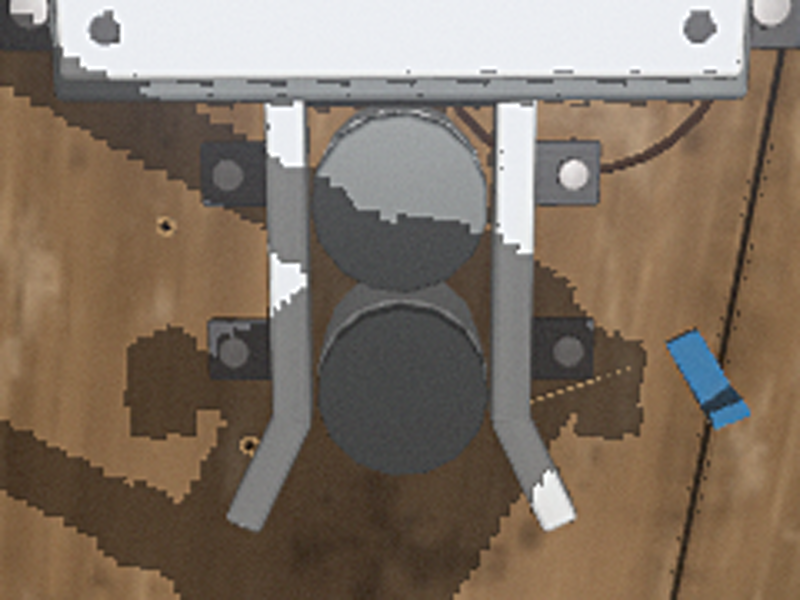

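View pics/w12d.png

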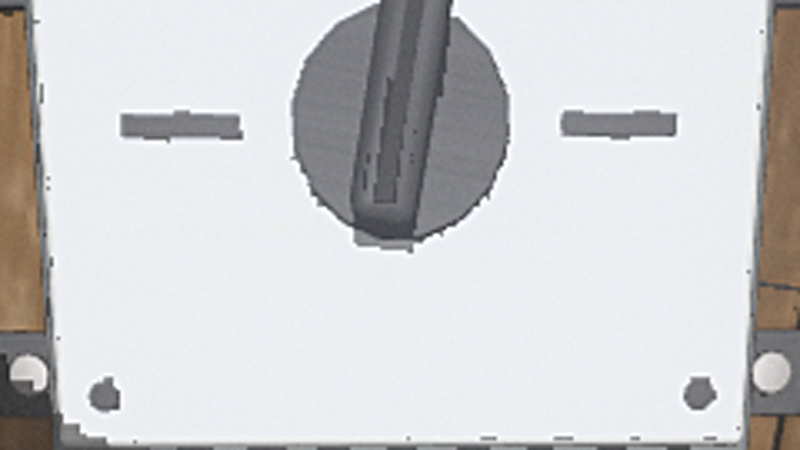

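```bash
python3 - <<'E'
from h import *
import pickle
p=pickle.load(open('w12.pkl','rb'))
C=lambda x,y,z:at_z(p,200+x*.3,110+y*.3,z)[:2]
c,q=np.cos(.132),np.sin(.132)
def f(X):
    d=X-np.array([.5484,-.0408]); return np.round([c*d[0]+q*d[1],-q*d[0]+c*d[1]],4)
for n,x,y in [('a',400,203),('aL',313,203),('aR',487,203),('aT',400,113),('aB',400,291),('b',403,389),('bL',319,389),('bR',487,389),('bT',403,304),('bB',403,474)]: print(n,f(C(x,y,.055)))
for n,x,y in [('rimfront',400,100)]: print(n,f(C(x,y,.05)))
E
```

```text
a [-0.     -0.0863]
aL [-0.0188 -0.0862]
aR [ 0.0187 -0.0863]
aT [ 0.     -0.0673]
aB [-1.000e-04 -1.055e-01]
b [ 0.0005 -0.1276]
bL [-0.0182 -0.1275]
bR [ 0.0193 -0.1277]
bT [ 0.0006 -0.1083]
bB [ 0.0005 -0.1475]
rimfront [ 0.     -0.0649]
```

The pots are in single file, but I measure a spacing of about 41.3 mm against 40, so there is probably a gap of about 1 mm from the back-off. I'll give pot_b a final low push from behind with shut fingers.

carry_out(
  rows=[
    [[-1, 0.3, -2, 0, 0], [-1, 0.3, -2, 0, 0], [-1, 0.27, -1.8, -2, 0], [-1, 0, 0, -3, 0], [-1, 0, 0, -3, 0], [-1, 0, 0, -3, 0], [-1, 0, 0, -3, 0], [-1, 0, 0, -3, 0], [-1, 0, 0, -2, 0], [-1, 0, 0, -2, 0], [-1, 0, 0, 0, 0], [-1, 0, 0, 0, 0]],
  ],
)

```text
clock: 20.8
position: [0.5718, -0.2174, 0.0144]
ee_rot: [-0.0, 0.998, 0.064, -0.001]
contact_force: [0.6, 0.1, -0.5]
width: -0.0002
```

carry_out(
  rows=[
    [[-1, -0.05, 0.5, 0, 0], [-1, -0.05, 0.5, 0, 0], [-1, -0.05, 0.3, 0, 0], [-1, 0, 0.2, 0, 0], [-1, 0, 0, 0, 0], [-1, 0, 0, 0, 0]],
  ],
)

```text
clock: 21.4
position: [0.5708, -0.2012, 0.0156]
ee_rot: [0.0, 0.998, 0.065, 0.0]
contact_force: [0.2, 0.7, 0.6]
width: -0.0001
```

```bash
python3 - <<'E'
from h import *
p=cams.get_image('wrist'); save(p,'w13.png')
s=telemetry.get_state();print(s['position'],s['width'],s['ee_rot'],s['contact_force'])
E
```

```text
[ 0.57080993 -0.20132985  0.01551354] -0.00010328782504995554 [1.81421504e-04 9.97878721e-01 6.50997559e-02 2.17797003e-04] [-1.05018424  0.13853831  1.21930506]
```

View pics/w13.png

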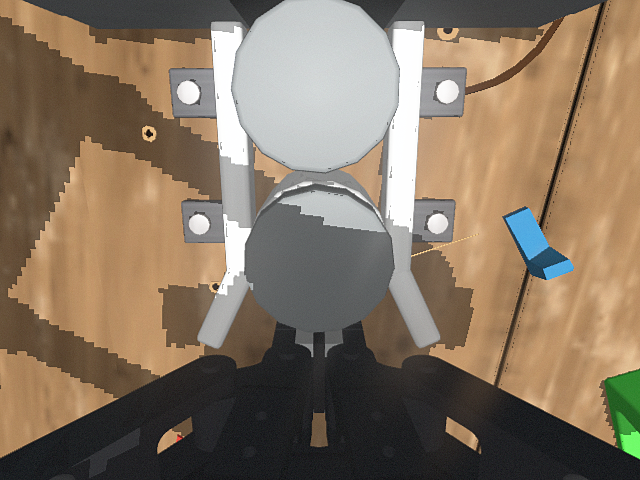

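carry_out(
  rows=[
    [[-1, -0.03, 0.2, 0, 0], [-1, -0.03, 0.2, 0, 0], [-1, -0.03, 0.2, 0, 0], [-1, 0, 0, 0, 0], [-1, 0, 0, 0, 0]],
  ],
)

```text
clock: 21.95
position: [0.5697, -0.1952, 0.0153]
ee_rot: [-0.0, 0.998, 0.065, 0.0]
contact_force: [0.3, -0.2, -0.4]
width: -0.0001
```

carry_out(
  rows=[
    [[-1, -0.03, 0.2, 0, 0], [-1, 0, 0.1, 0, 0], [-1, 0, 0, 0, 0], [-1, 0, 0, 0, 0]],
  ],
)

```text
clock: 22.35
position: [0.57, -0.1932, 0.0155]
ee_rot: [0.001, 0.998, 0.065, 0.001]
contact_force: [0.5, -5.4, -1.4]
width: -0.0004
```

carry_out(
  rows=[
    [[-1, -0.03, 0.2, 0, 0], [-1, 0, 0.1, 0, 0], [-1, 0, 0, 0, 0], [-1, 0, 0, 0, 0]],
  ],
)

```text
clock: 22.75
position: [0.5711, -0.193, 0.016]
ee_rot: [0.003, 0.998, 0.066, 0.002]
contact_force: [2.3, -10.3, -1.4]
width: -0.0
```

carry_out(
  rows=[
    [[-1, 0.1, -1, 0, 0], [-1, 0.1, -1.5, 0, 0], [-1, 0, 0, 2, 0], [0.4, 0, 0, 4, -0.1], [0.4, 0, 0, 4, -0.035], [0.4, 0, 0, 4, 0], [0.4, 0, 0, 3, 0], [0.4, -0.5, 3.5, 0, 0], [0.4, -0.5, 3.5, 0, 0], [0.4, -0.5, 3.5, 0, 0], [0.4, -0.5, 3.5, 0, 0], [0.4, -0.5, 3, 0, 0]],
  ],
)

```text
clock: 23.95
position: [0.5451, -0.0425, 0.1851]
ee_rot: [-0.001, 1.0, -0.003, -0.001]
contact_force: [0.6, 0.4, -0.3]
width: 0.0593
```

carry_out(
  rows=[
    [[0.4, 0, 0, 0, 0], [0.4, 0, 0, 0, 0]],
  ],
)

```text
clock: 24.15
position: [0.5459, -0.044, 0.1853]
ee_rot: [-0.0, 1.0, -0.002, -0.0]
contact_force: [0.0, -1.9, -0.5]
width: 0.0596
```

```bash
python3 - <<'E'
from h import *
import pickle
p=cams.get_image('wrist'); save(p,'w14.png');pickle.dump(p,open('w14.pkl','wb'))
s=telemetry.get_state();print(s['position'],s['width'],s['ee_rot'],s['contact_force'])
E
```

```text
[ 0.54620201 -0.04477231  0.18527414] 0.05975910581250845 [ 1.05721776e-04  9.99997091e-01 -2.40680177e-03 -1.15958946e-04] [-0.61670887 -0.18977675  0.36784892]
```

View pics/w14.png

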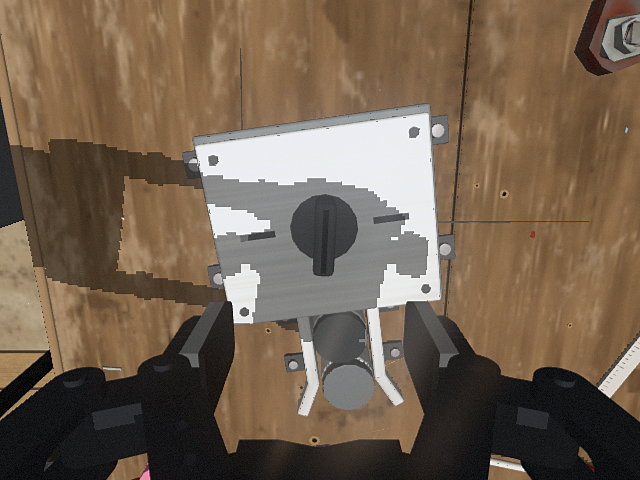

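```bash
python3 - <<'E'
import cv2,pickle
p=pickle.load(open('w14.pkl','rb'))
cv2.imwrite('pics/w14c.png',cv2.resize(p['image'][180:300,240:400],(800,600),interpolation=cv2.INTER_CUBIC)[:,:,::-1])
cv2.imwrite('pics/w14d.png',cv2.resize(p['image'][295:415,260:420],(800,600),interpolation=cv2.INTER_CUBIC)[:,:,::-1])
E
```

```text
(no output)
```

View pics/w14c.png

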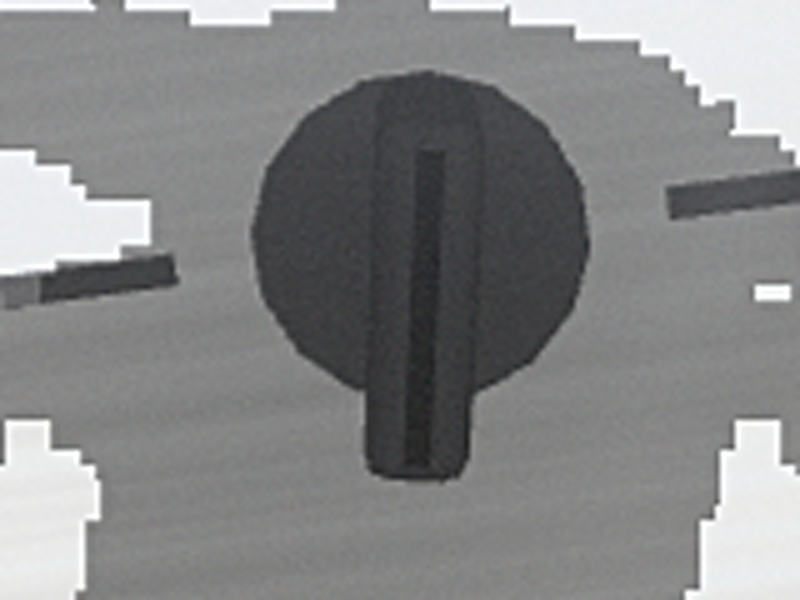

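View pics/w14d.png

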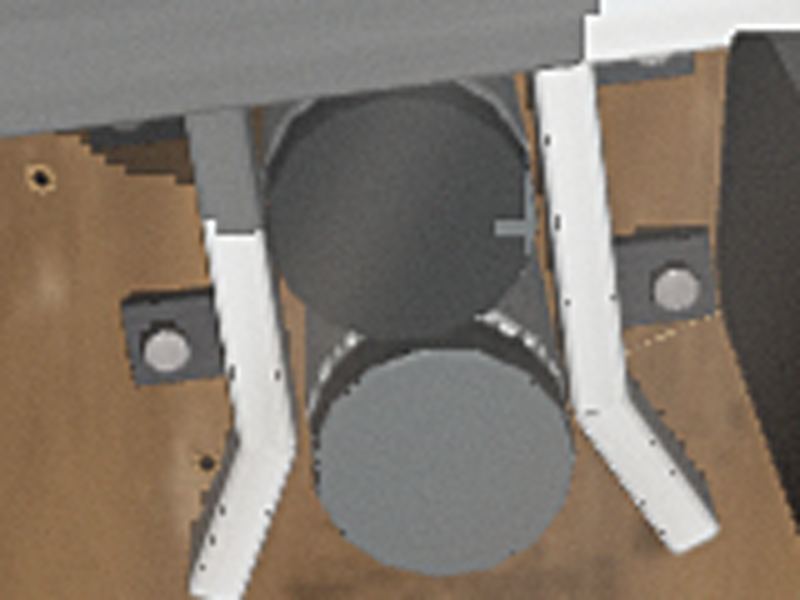

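```bash
python3 - <<'E'
from h import *
import pickle
p=pickle.load(open('w14.pkl','rb'))
D=lambda x,y,z:at_z(p,260+x*.2,295+y*.2,z)[:2]
W=lambda x,y,z:at_z(p,240+x*.2,180+y*.2,z)[:2]
c,q=np.cos(.132),np.sin(.132)
def f(X):
    d=X-np.array([.5484,-.0408]); return np.round([c*d[0]+q*d[1],-q*d[0]+c*d[1]],4)
for n,x,y in [('aB',402,340),('bT',440,347),('bB',445,574),('bc',443,460),('bL',314,460),('bR',573,460),('aL',268,215),('aR',534,215)]: print(n,f(D(x,y,.055)))
a,b=W(430,150,.1),W(417,466,.1); d=a-b; print('slot',np.linalg.norm(d),np.arctan2(d[1],d[0]),(a+b)/2,f((a+b)/2))
l,r=W(176,270,.066),W(668,203,.066); d=r-l; print('marks',np.arctan2(d[1],d[0]),(l+r)/2)
e=[W(428,70,.07),W(252,240,.07),W(589,240,.07)];print(e,(e[1]+e[2])/2)
E
```

```text
aB [-0.0019 -0.103 ]
bT [ 0.0033 -0.1048]
bB [-0.0004 -0.1425]
bc [ 0.0016 -0.1233]
bL [-0.0169 -0.1207]
bR [ 0.0202 -0.1258]
aL [-0.018  -0.0808]
aR [ 0.0188 -0.0858]
slot 0.03592684139105772 1.5302713612152556 [ 0.54845083 -0.0406976 ] [0.0001 0.0001]
marks 0.13488978508782692 [ 0.54856363 -0.04083377]
[array([ 0.54939944, -0.01925362]), array([ 0.52782754, -0.04015666]), array([ 0.56911267, -0.04034633])] [ 0.54847011 -0.0402515 ]
```

carry_out(
  rows=[
    [[0.4, 0.23, 0.35, -2, -0.036], [0.4, 0, 0, -3, 0], [0.2, 0, 0, -2, 0], [0, 0, 0, -2, 0], [-0.1, 0, 0, -2.2, 0], [-0.1, 0, 0, 0, 0], [-0.1, 0, 0, 0, 0]],
  ],
)

```text
clock: 24.9
position: [0.5487, -0.0419, 0.0732]
ee_rot: [-0.0, 1.0, -0.021, -0.0]
contact_force: [1.1, -0.1, 0.5]
width: 0.0383
```

```bash
python3 - <<'E'
from h import *
import pickle
p=cams.get_image('wrist'); save(p,'w15.png')
s=telemetry.get_state();print(s['position'],s['width'],s['ee_rot'],s['contact_force'])
E
```

```text
[ 0.54930702 -0.04175834  0.07397878] 0.03847003516648771 [ 1.33148890e-04  9.99777895e-01 -2.10665041e-02  5.87101845e-04] [0.62060509 0.95476672 0.3183851 ]
```

View pics/w15.png

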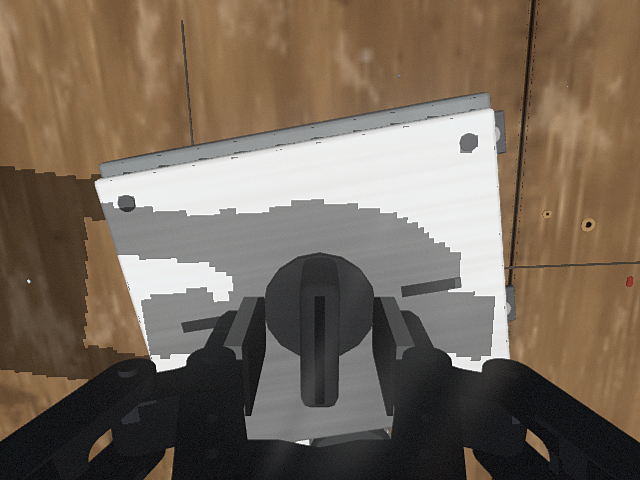

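The wing (column 320) is centred between the pads and in line with them. I'll grip it and turn it clockwise.

carry_out(
  rows=[
    [[-1, 0, 0.05, 0, 0], [-1, 0, 0, 0, 0], [-1, 0, 0, 0, 0], [-1, 0, 0, 0, 0], [-1, 0, 0, 0, 0]],
  ],
  force=40,
)

```text
clock: 25.45
position: [0.549, -0.0406, 0.074]
ee_rot: [0.0, 1.0, -0.02, 0.001]
contact_force: [-0.8, -0.4, 3.6]
width: 0.0108
```

carry_out(
  rows=[
    [[-1, 0, 0, 0, -0.1], [-1, 0, 0, 0, -0.1], [-1, 0, 0, 0, -0.1], [-1, 0, 0, 0, -0.1], [-1, 0, 0, 0, -0.1], [-1, 0, 0, 0, -0.1], [-1, 0, 0, 0, -0.1]],
  ],
)

```text
clock: 26.15
position: [0.5483, -0.0404, 0.0736]
ee_rot: [0.0, 0.931, -0.364, 0.0]
contact_force: [-2.8, -0.5, 3.8]
width: 0.0113
```

carry_out(
  rows=[
    [[-1, 0, 0, 0, -0.1], [-1, 0, 0, 0, -0.1], [-1, 0, 0, 0, -0.1], [-1, 0, 0, 0, -0.1], [-1, 0, 0, 0, -0.1], [-1, 0, 0, 0, -0.1], [-1, 0, 0, 0, -0.1], [-1, 0, 0, 0, 0], [-1, 0, 0, 0, 0]],
  ],
)

```text
clock: 27.05
position: [0.548, -0.0398, 0.0734]
ee_rot: [0.0, 0.752, -0.659, -0.001]
contact_force: [-2.0, 1.4, 4.3]
width: 0.0112
```

```bash
python3 - <<'E'
from h import *
import pickle
p=cams.get_image('wrist'); save(p,'w16.png');pickle.dump(p,open('w16.pkl','wb'))
s=telemetry.get_state();print(s['position'],s['width'],s['ee_rot'],2*np.arctan2(s['ee_rot'][2],s['ee_rot'][1]),s['contact_force'],s['moment'],s['qpos'])
E
```

```text
[ 0.54799436 -0.03977233  0.07333889] 0.011275132177178201 [ 9.30551011e-06  7.52023060e-01 -6.59136565e-01 -5.52786847e-04] -1.4393403338453536 [-1.86622569  2.33474848  4.16232212] [0.23199242 0.33003144 0.00502653] [-1.99457382e-01  3.73492957e-01  1.78976086e+00  6.42555508e-04
  9.79307502e-01  1.23952441e+00]
```

View pics/w16.png

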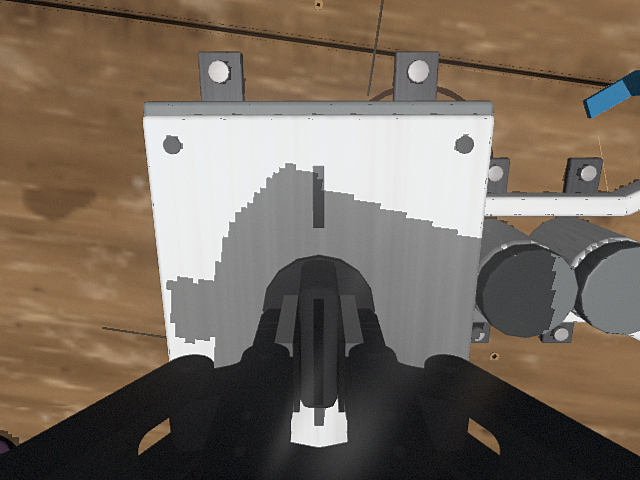

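The slot and the index mark both sit at column 319, so the fastener is aligned. Pressing down.

carry_out(
  rows=[
    [[-1, 0, 0, -0.2, 0], [-1, 0, 0, -0.2, 0], [-1, 0, 0, -0.2, 0], [-1, 0, 0, -0.2, 0], [-1, 0, 0, -0.2, 0], [-1, 0, 0, 0, 0], [-1, 0, 0, 0, 0]],
  ],
)

```text
clock: 27.8
position: [0.5481, -0.0398, 0.0645]
ee_rot: [-0.0, 0.752, -0.659, -0.0]
contact_force: [-4.0, 3.2, 13.8]
width: 0.0111
```

carry_out(
  rows=[
    [[-1, 0, 0, -0.15, 0], [-1, 0, 0, -0.15, 0], [-1, 0, 0, 0, 0], [-1, 0, 0, 0, 0]],
  ],
)

```text
clock: 28.2
position: [0.5481, -0.0398, 0.0643]
ee_rot: [-0.0, 0.752, -0.659, 0.0]
contact_force: [-10.3, 4.3, 31.0]
width: 0.0111
```

carry_out(
  rows=[
    [[-1, 0, 0, 0.12, 0], [-1, 0, 0, 0, 0], [-1, 0, 0, 0, 0]],
  ],
)

```text
clock: 28.5
position: [0.5481, -0.0398, 0.0644]
ee_rot: [-0.0, 0.752, -0.659, 0.0]
contact_force: [-7.7, 3.7, 24.2]
width: 0.0116
```

```bash
python3 - <<'E'
from h import *
import pickle
p=cams.get_image('wrist'); save(p,'w17.png')
q=cams.get_image('side'); cv2.imwrite('pics/s17.png',cv2.resize(q['image'][190:310,220:380],(800,600),interpolation=cv2.INTER_CUBIC)[:,:,::-1])
s=telemetry.get_state();print(s['position'],s['width'],2*np.arctan2(s['ee_rot'][2],s['ee_rot'][1]),s['contact_force'])
E
```

```text
[ 0.5481114  -0.03980505  0.06442454] 0.011339471318643782 -1.4401772987700114 [-7.84920328  2.17866786 24.24615641]
```

View pics/w17.png

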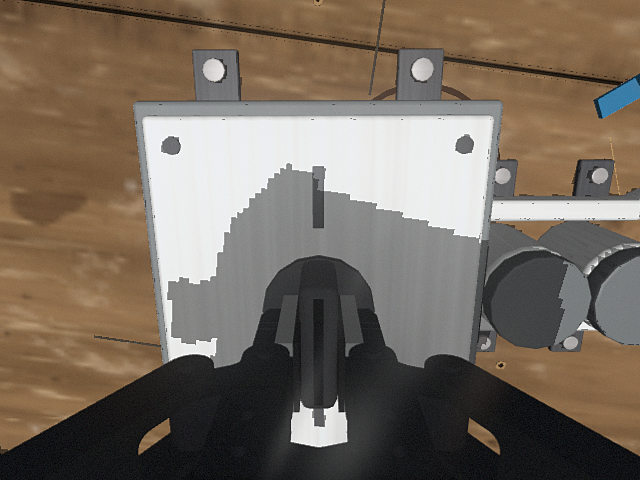

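View pics/s17.png

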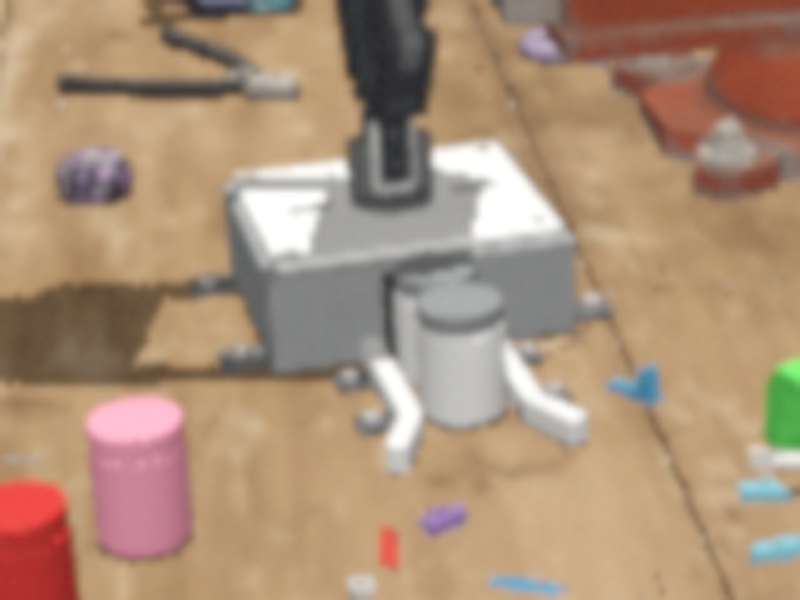

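The side view shows no gap between the cover and its frame, and both pots are upright in single file. Slot and mark are still in line at column 319. I'm handing in while holding a downward push of about 24 N.

```bash
python3 - <<'E'
from h import *
print(manip.sign_off()); s=telemetry.get_state(); print(s['clock'],s['position'],s['contact_force'])
E
```

```text
the job is handed in; nothing more can be done
None
the job is handed in; nothing more can be done
```

The feeder is loaded, the fastener is aligned, and the arm is still holding the cover fully down. I handed the job in at about 28.6 s.

**What I did**
- I slid pot_a, then pot_b, along the bench and between the rails, held lightly between the fingers and not lifted. A last low push behind pot_b closed the file.
- I gripped the fastener's wing, turned it clockwise by 1.4 rad, and pressed the cover down through the same grip, which is still held.

**Last checks**
- **Pots:** pot_a met the stop with about 15 N and pot_b met pot_a with about 10 N. They measured at feeder y of about -83 to -86 mm and -123.5 mm, against -85 and -125 mm given. The camera and the arm's own position disagreed by 1–3 mm.
- **Gap:** after pot_b was first released, I measured a spacing of about 41 mm instead of 40 mm, which is why I added the final push. The lid edges then matched touching pots.
- **Fastener:** the slot and index mark were in line in the wrist picture, and the tool was within about 0.01 rad of the aligned angle.
- **Cover:** it met a hard stop 9.1 mm below my grip height, slightly short of the stated 10 mm. The grip may already have pressed it down by up to a millimetre. No gap to the frame shows in the side picture, and the downward force held at 24 N (31 N at most).
- **Other things:** the look-alikes and the bystanders I could see stayed where they were. I steered pot_b round a blue scrap on the bench. I did not check every bystander again at the end.

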